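# Refit the roller of the plate-sealing press under its drop guard

### The job

Refit the rubber roller of the film press: lift its clear drop guard by the black handle and hook its slotted bar over the stud so that it stays up by itself, push the roller along the rails until its axle drops into the two dropouts, and press both axle ends past the spring catches until they are fully home. Then unhook the guard and lower it gently, without letting it fall, all the way down over the roller. Do not disturb the other things on the bench.

Things in the scene. Friction and masses are not known exactly. Their poses are not given: they have to be found in the camera images.
- press: benchtop roll press, fixed: white base 270 x 200 x 20 mm, two upright aluminium side plates 10 mm thick, 120 mm between inner faces (middles at y = +-65). Origin on the bench midway between the dropouts, below the seated axle; x to the press's back (away from the robot, give or take its yaw), y to its left, z up. All x, y, z below are mm in this frame
- rail_left (a point): point on the left rail: the level top edge of the left side plate, z = 85, from an upright end stop at x = -118 to the dropout at x = -7.5. The axle's centre is at z = 91 while on the rails. This point is at (-70, 65, 85)
- rail_right (a point): the same on the right rail, at (-70, -65, 85)
- dropout_left (a point): middle of the floor of the left dropout, at (0, 65, 59): an open slot from x = -7.5 to 7.5, cut 26 mm down from the rail; its back wall goes up to z = 125. The axle's centre is at z = 65 when home, and at about 85 when it only rests on the spring catch
- dropout_right (a point): the same of the right dropout, at (0, -65, 59)
- catch_left (a point): tip of the left spring catch: a round steel nose, 10 mm diameter, middle at z = 80, that sticks 5 mm into the slot from its back wall. The roller's own weight usually does not pass it; 8 to 20 N down on that axle end does, and it then snaps over the axle
- catch_right (a point): the same of the right catch
- roller: loose black rubber roller, about 0.5 kg: barrel 40 mm diameter, 110 mm long; steel axle 12 mm diameter, 184 mm long, ends 22 mm outside the plates. Origin at the middle of its axis, y along the axle to the press's left (x and z turn as it rolls). It starts with the axle across the rails, free to roll, 55 to 95 mm ahead of the dropouts, the barrel between the plates with 5 mm play at each end
- axle_left (a point): point on the roller's axis near the left axle end, 80 mm from the roller's middle and 10 mm outside the left plate: where to press down (axle top is 6 mm above it)
- axle_right (a point): the same at the right axle end
- guard_grip (a point): middle of the guard's black handle bar, 12 x 12 mm, 76 mm long along the press's y, at (14, -8, 190) with the guard down. The guard, 0.35 kg, is a clear panel 92 mm wide, 70 high, 6 thick at x = 14; its bottom edge is at z = 90 when down, 178 when hooked up, and its top edge 22 mm below the handle bar. Below the raised guard, work from the front with the tool leaning back
- guard_post (a point): top of the left guide post, at (16, 64, 235): 12 mm square steel post that the guard runs on, right behind the dropout; the right one is at (16, -64, 235)
- guard_lift (a joint): height of the guard above its lowest position, in m: 0 down, 0.110 at the upper stop, 0.088 when hooked. It falls by its own weight if let go unhooked
- guard (a joint): sideways shift of the guard to the press's left, in m, 0 to 0.0185; friction about 1 N. Free only with the guard 0.102 to 0.110 m up, when the stud is in the foot of the bar's J-shaped slot. To hook: lift to 0.108, shift left 0.018, lower 0.020 until the stud takes the end of the slot (guard_lift 0.088), let go. To unhook: the reverse
- stud (a point): steel stud, 8 mm diameter, pointing backwards from the left guide post at (30, 64, 225); the guard's slotted steel bar (46 mm wide, 139 mm high, behind that post) runs on it
- tube_rack: bystander: blue tube rack block, 114 x 76 x 50 mm (caps to 62 mm high), stands left of the press. Origin: middle of its underside
- tip_box: bystander: clear box of pipette tips, 120 x 84 x 55 mm, stands right of the press. Origin: middle of its underside
- bottle: bystander: small jar with blue cap, 60 mm diameter, 110 mm tall, left of the press towards its back. Origin: middle of its underside
- beaker: bystander: glass beaker, 68 mm diameter, 85 mm tall, right of the press towards its back. Origin: middle of its underside
- well_plates: bystander: stack of three white well plates, 85 x 127 x 43 mm, in front of the press to the right. Origin: middle of its underside
- pipette: bystander: pipette lying on the bench in front of the press to the left, 220 mm long, 26 mm wide, 22 mm high, its length along its x. Origin: middle of its underside
There are look-alikes about, which are no part of the job. Leave any yellow look-alike of the roller alone.

How it is judged:
On the way, in this order (a step that is already met when the one before it is completed fails the run):
1. the guard is up and hooked on the stud (value of joint guard_lift between 0.08 and 0.096 m and value of joint guard above 0.012 m), for 0.3 s.
2. with the guard still hooked, both axle ends are at the bottom of their dropouts (all of step 1 and z of axle_left in the frame of press between 0.058 and 0.069 m and x of axle_left in the frame of press between -0.006 and 0.006 m and z of axle_right in the frame of press between 0.058 and 0.069 m and x of axle_right in the frame of press between -0.006 and 0.006 m), for 0.3 s.
At the end, for the whole second after the job is handed in: both axle ends are home (axle centre within 4 mm of the seated height and 6 mm of the middle of each dropout), the roller is at rest, and the guard is unhooked and down to within 5 mm of its lowest position (z of axle_left in the frame of press between 0.058 and 0.069 m and x of axle_left in the frame of press between -0.006 and 0.006 m and z of axle_right in the frame of press between 0.058 and 0.069 m and x of axle_right in the frame of press between -0.006 and 0.006 m and value of joint guard_lift below 0.005 m and value of joint guard below 0.006 m and linear speed of roller below 0.02 m/s); the robot touches nothing.
It fails at once if the guard is let fall (faster than 0.4 m/s downwards) (velocity of joint guard_lift below -0.4 m/s).
It fails at once if the roller falls off the press (height (world z) of roller below 0.045 m).
It fails at once if a bystander is pushed more than 40 mm or knocked over (distance of any of tube_rack, tip_box, bottle, beaker, well_plates, pipette from where it was at the start of the episode above 0.04 m or angle between any of tube_rack, tip_box, bottle, beaker, well_plates, pipette's own z axis and vertical above 0.5 rad).
It also fails if it takes over 72 s, if anything falls off the work surface, if the arm or the gripper's body presses on something with over 40 N, if the wrist force passes 120 N, or if a joint passes its speed limit or range.

### The arm

A 6-joint arm with a two-finger parallel gripper is mounted at the origin on the work surface. World frame = base frame: x ahead of the robot, y to its left, z up, the work surface at z = 0. Lengths are in m, angles in rad, forces in N, time in s.
With the tool pointing down it reaches from about 0.4 to 0.925 m from the base axis. Payload 3.4 kg.
Tool frame: the origin (TCP) lies on the centre line of the jaws, within the pads' length; the fingertips stand 25 mm ahead of it and the grasp point (between the pads) lies 6 mm ahead of it; z points along the fingers, y is the line along which they close (so a half turn about z gives the same grasp; the last joint's range is limited). The gripper opens to 85 mm and grips with 20 to 120 N. Pads are 22 mm wide; open, the fingers measure 114 mm over their backs; the gripper's body (76 mm by 85 mm) begins 54 mm behind the grasp point. The pads swing forward as they close: fully open they stand 13 mm farther back than shut.
Start: joints at [-0.073, 0.307, 1.506, -0, 1.328, -0.073], TCP at [0.575, -0, 0.256] pointing down, gripper open.
Joint ranges: [-3.12, 3.12], [-1.05, 2.28], [0.14, 2.33], [-1.42, 4.57], [0.1, 2.73], [-2.68, 2.68]. Speed limits (rad/s): [2.57, 2.57, 3.14, 3.14, 3.14, 3.14].

### API

Orientations are given as a unit quaternion [x, y, z, w].
In Python, from bench import status, viewer, hand_in gives the robot as it stands.
- The arm moves only by the tool step_arm, never from a script. Its argument "series" is a list of rows, each an object with "dr": the turn, a rotation vector about the tool's x, y, z in rad, a list of three; "offset": the shift along the tool's x, y, z in mm, a list of three; "hand": the closure, from 0 (fully open) to 1 (shut). In form: [{"dr": [rx, ry, rz], "offset": [dx, dy, dz], "hand": hand}, ...]. A call has 1 to 5 rows; each row is the pose to reach, as a shift and turn from the pose commanded when the call began, along the tool's axes at that moment; what a row does not reach only later rows make up. A row lasts 1/12 s, in which the tool goes at most 41.7 mm and 7.16 degrees, less where a joint would pass 70% of its speed; a pose out of reach is approached as far as the arm can. A call with a gripper value outside its range is refused whole. The fingers move at their own pace and stop on an object; "force" is the grip in N (left out, the last holds). Time passes only in rows, so rows that repeat a pose let the fingers close. It gives the time, the measured TCP pose, the force, the opening and the grip force at its end, in the units of the state.
- status.get_state(): the state, without advancing time (a new reading comes with each control period).
- viewer.capture(name): name is "scene" or "side" or "wrist"; returns (picture, depth): 400x640x3 uint8, red, green, blue; 400x640 float32, m along the optical axis (not along the pixel's ray), 0 where there is no reading.
- viewer.camera_params(name): a dict with "fx", "fy", "cx", "cy" (pixels), "camera_from_world" (4x4, takes a point from world to camera coordinates); the wrist camera has in their place "T_tool_cam" (4x4, takes a point from camera to tool coordinates, whose origin is the TCP and whose axes are the flange's). Camera axes: x right, y up, looking along -z (the intrinsics and any distortion apply to the point x, -y, -z); pixel columns grow to the right and rows downward; lengths in m; the calibration is good to about 2 mm. A picture is of the moment at which its call begins: read the wrist's pose just before it. camera_params takes no time and is no camera call.
- hand_in(): hands the job in; it is judged then, once.
The state is a dict: "clock": time; "qpos": joint angles; "dq": joint speeds; "joint_efforts": joint torques, N m; "tcp_pos": TCP position; "eef_rot": TCP orientation; "wrist_force": force on the tool from outside, world axes, zero at the start; "torque": the same for the moment, N m; "finger_gap": finger opening in m; "grasp_force": force on a finger pad.
Only numpy, scipy, OpenCV 4.12 (cv2) and the standard library are available. Lean on these libraries where they do the work, as an engineer would, in place of code of your own. Each camera call takes 0.05 s, during which the arm holds its last target. There are 200 camera calls.

## Working session

There is one attempt and no reset: what is moved stays moved. The work goes in short steps, Python scripts to look and compute and a tool call to move; the robot and the scene stay as the last step left them, time stands still between calls to the robot, and variables do not carry over. Pictures are saved under pics/ and viewed, at most 10 in all, crops included, and the job is handed in when it is done.

Besides the shell and the picture viewer there is one more tool, called by a JSON object that holds its "api" and its "payload", one argument or row to a line. step_arm: Moves the arm, as the interface text tells. Its arguments: {"type":"object","properties":{"series":{"type":"array","items":{"type":"object","properties":{"dr":{"type":"array","items":{"type":"number"}},"offset":{"type":"array","items":{"type":"number"}},"hand":{"type":"number"}}}},"force":{"type":"number"}},"required":["series"]}

```bash
ls; mkdir -p pics; python3 - <<'E'
from bench import status, viewer
import cv2, numpy as np
s=status.get_state(); print({k:np.round(v,3).tolist() for k,v in s.items()})
for n in("scene","side"):
    p,d=viewer.capture(n); cv2.imwrite(f"pics/{n}0.png",p[:,:,::-1]); np.save(f"pics/{n}0.npy",d)
    c=viewer.camera_params(n); print({k:np.round(v,4).tolist() for k,v in c.items()})
print(viewer.camera_params("wrist"))
a=cv2.imread("pics/scene0.png")
E
```

```text
pics
{'clock': 0.0, 'qpos': [-0.073, 0.308, 1.508, -0.0, 1.328, -0.074], 'dq': [0.0, -0.002, -0.0, -0.002, -0.0, -0.001], 'joint_efforts': [-0.002, -45.756, -25.192, -0.0, 0.013, -0.0], 'tcp_pos': [0.574, 0.0, 0.255], 'eef_rot': [0.707, 0.707, -0.001, -0.001], 'wrist_force': [0.264, 0.094, -0.009], 'torque': [0.039, 0.01, 0.015], 'grasp_force': 0.0, 'finger_gap': 0.085}
{'fx': 460.2545, 'fy': 460.2545, 'cx': 319.1912, 'cy': 196.1651, 'camera_from_world': [[-0.3068, 0.9515, 0.0212, 0.2105], [-0.5513, -0.1958, 0.811, 0.1771], [0.7758, 0.2371, 0.5847, -1.6996], [0.0, 0.0, 0.0, 1.0]]}
{'fx': 422.7286, 'fy': 422.7286, 'cx': 321.3353, 'cy': 210.0738, 'camera_from_world': [[0.9768, -0.2143, -0.0035, -0.5678], [0.1575, 0.7065, 0.69, -0.1785], [-0.1454, -0.6745, 0.7238, -1.228], [0.0, 0.0, 0.0, 1.0]]}
{'fx': 299.72889961913904, 'fy': 299.72889961913904, 'cx': 316.97350114347296, 'cy': 197.53033028954962, 'T_tool_cam': array([[-7.29906608e-04,  9.54415471e-01,  2.98480444e-01,
         7.61633069e-02],
       [ 9.99999684e-01,  6.02479697e-04,  5.18929923e-04,
         9.37708680e-04],
       [ 3.15446339e-04,  2.98480729e-01, -9.54415609e-01,
        -1.18228037e-01],
       [ 0.00000000e+00,  0.00000000e+00,  0.00000000e+00,
         1.00000000e+00]])}
```

View pics/scene0.png

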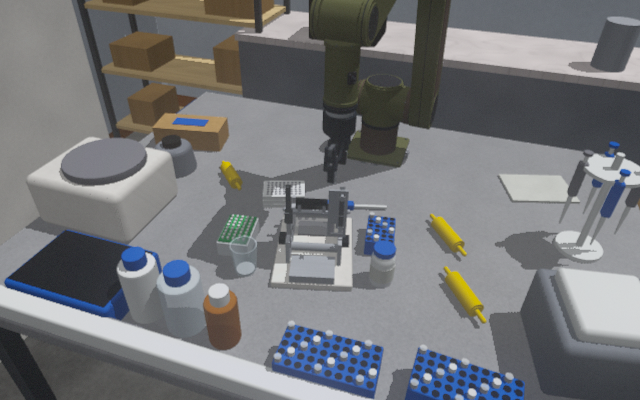

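View pics/side0.png

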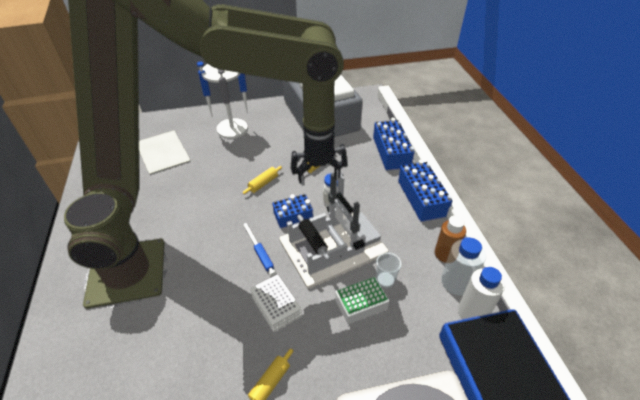

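The scene view shows the white press at about (315,240), with a black roller near (312,204). In the side view the press is at (330,240) and the roller at (312,237). Candidates for the roller are that black barrel, which matches the description, and the yellow look-alikes at scene (231,174), (447,234), (464,293), which I'll leave alone. Next is a close crop to check.

```bash
python3 - <<'E'
from bench import status, viewer
import cv2, numpy as np
a=cv2.imread("pics/scene0.png")[165:295,260:400]; b=cv2.imread("pics/side0.png")[165:295,265:405]
w,d=viewer.capture("wrist"); cv2.imwrite("pics/w0.png",w[:,:,::-1]); np.save("pics/w0.npy",d)
r=lambda i,s:cv2.resize(i,s,interpolation=cv2.INTER_CUBIC)
t=np.hstack([r(a,(400,371)),r(b,(400,371))]); bt=cv2.copyMakeBorder(r(w[:,:,::-1],(366,229)),0,0,0,434,cv2.BORDER_CONSTANT)
cv2.imwrite("pics/m0.png",np.vstack([t,bt]))
E
```

```text
(no output)
```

View pics/m0.png

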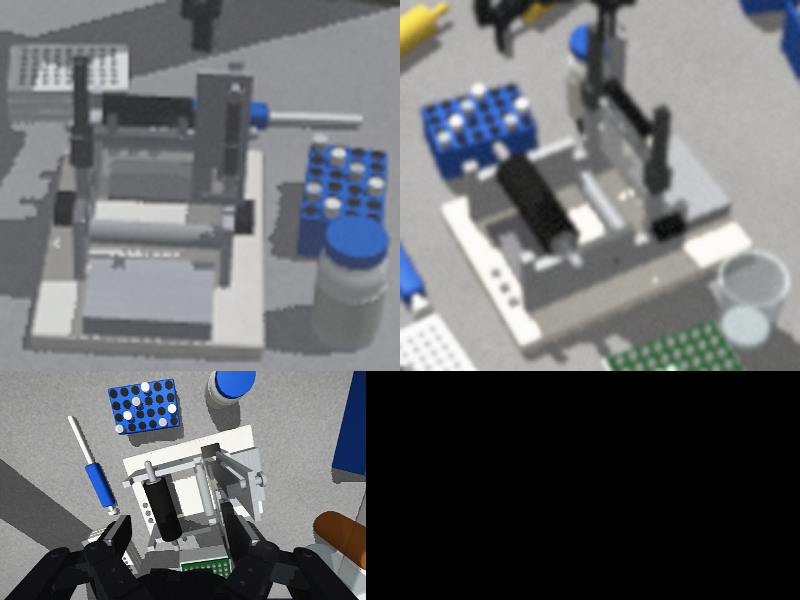

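View pics/w0.png

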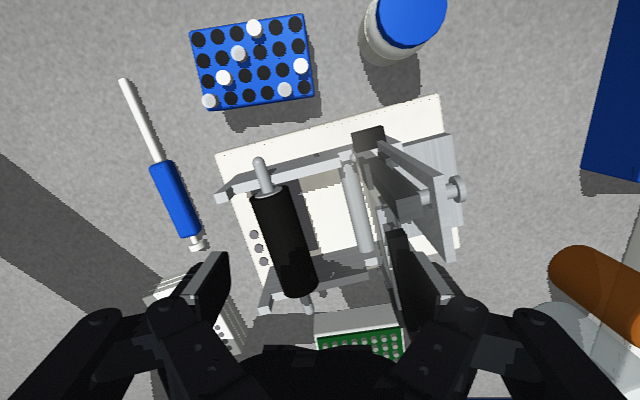

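The wrist view shows the press with the black roller from its left axle end at (257,160) to its right end at (308,310). The left rail runs (228,193)–(350,160), the base's left edge (216,155)–(438,96), and the dark guard handle is near (395,250). The black roller is the right one, and the yellow ones are outside this view. Measuring next.

```bash
cat > h.py <<'E'
from bench import status, viewer
import cv2, numpy as np
from scipy.spatial.transform import Rotation as R
def cap(n):
    s=status.get_state(); p,d=viewer.capture(n); c=viewer.camera_params(n)
    return p,d,c,s
def T_wc(n,c,s):
    if n!="wrist": return np.linalg.inv(c["camera_from_world"])
    T=np.eye(4);T[:3,:3]=R.from_quat(s["eef_rot"]).as_matrix();T[:3,3]=s["tcp_pos"]
    return T@c["T_tool_cam"]
def cloud(d,c,T):
    v,u=np.indices(d.shape); P=np.stack([(u-c["cx"])/c["fx"]*d,-(v-c["cy"])/c["fy"]*d,-d],-1)
    W=P@T[:3,:3].T+T[:3,3]; W[d==0]=np.nan; return W
def ray(u,v,z,c,T):
    r=T[:3,:3]@np.array([(u-c["cx"])/c["fx"],-(v-c["cy"])/c["fy"],-1]); return T[:3,3]+r*(z-T[2,3])/r[2]
E
python3 - <<'E'
from h import *
s=status.get_state(); c=viewer.camera_params("wrist"); T=T_wc("wrist",c,s)
p=cv2.imread("pics/w0.png"); W=cloud(np.load("pics/w0.npy"),c,T)
z=W[...,2]
def px(n,uv,zz): print(n,np.round([np.r_[ray(u,v,zz,c,T)[:2],W[v,u,2]] for u,v in uv],4).tolist())
px("base left edge z20",[(216,155),(438,96),(327,126)],.02)
px("rail left",[(228,193),(300,174),(345,162)],.085)
px("axle L",[(257,160),(262,175)],.094); px("axle R",[(308,308)],.094)
px("barrel",[(268,190),(305,296)],.11)
np.set_printoptions(suppress=True,precision=4)
for n in("wrist","side","scene"):
    if n!="wrist":
        cc=viewer.camera_params(n);p=cv2.imread(f"pics/{n}0.png");W=cloud(np.load(f"pics/{n}0.npy"),cc,T_wc(n,cc,s));z=W[...,2]
    roi=(abs(W[...,0]-.62)<.2)&(abs(W[...,1]-.03)<.16)
    dark=p.max(2)<60
    for nm,m in(("post",(z>.226)&(z<.245)),("handle",(z>.178)&(z<.205)&dark),("rail",abs(z-.085)<.004),("barrel",(z>.09)&(z<.118)&dark),("basetop",abs(z-.02)<.004)):
        m=(m&roi).astype(np.uint8); k,l,st,ce=cv2.connectedComponentsWithStats(m)
        for i in range(1,k):
            if st[i,4]>25:
                q=W[l==i]; print(n,nm,st[i].tolist(),"mean",q.mean(0),"minAreaRect",[np.round(t,4) if np.isscalar(t) else np.round(t,1).tolist() for t in cv2.minAreaRect((q[:,:2]*1000).astype(np.float32))])
E
```

```text
base left edge z20 [[0.4552, 0.0184, 0.0215], [0.7102, 0.0844, 0.0205], [0.5865, 0.0518, 0.0217]]
rail left [[0.4856, -0.0093, 0.0988], [0.5583, 0.0102, 0.0847], [0.6023, 0.0221, 0.0438]]
axle L [[0.5186, 0.0257, 0.0974], [0.5225, 0.0113, 0.0971]]
axle R [[0.565, -0.1393, 0.0973]]
barrel [[0.5302, 0.0009, 0.0976], [0.5627, -0.1123, 0.0973]]
wrist post [390, 168, 76, 95, 3017] mean [0.6318 0.0272 0.2349] minAreaRect [[636.9, 26.0], [35.9, 44.6], np.float64(49.5222)]
wrist handle [385, 170, 17, 13, 118] mean [0.6211 0.0341 0.1949] minAreaRect [[620.0, 33.8], [9.1, 1.0], np.float64(14.4747)]
wrist handle [379, 187, 6, 13, 29] mean [0.6147 0.0248 0.1989] minAreaRect [[614.5, 25.6], [0.4, 8.6], np.float64(14.6553)]
wrist handle [385, 228, 36, 114, 1381] mean [ 0.6331 -0.0373  0.1951] minAreaRect [[639.4, -52.8], [12.2, 99.0], np.float64(14.9662)]
wrist rail [368, 0, 58, 56, 548] mean [0.6343 0.1322 0.0847] minAreaRect [[639.2, 133.7], [26.0, 57.4], np.float64(55.2817)]
wrist rail [349, 126, 37, 36, 452] mean [0.6206 0.0429 0.0875] minAreaRect [[621.7, 39.5], [36.5, 26.7], np.float64(15.72
[... 4347 characters left out ...]
, 151.1], [35.6, 55.0], np.float64(2.7194)]
scene barrel [301, 205, 20, 4, 57] mean [ 0.5549 -0.0713  0.1067] minAreaRect [[555.1, -69.3], [12.5, 50.6], np.float64(14.3993)]
scene basetop [271, 218, 82, 70, 1481] mean [ 0.6671 -0.0127  0.0188] minAreaRect [[610.1, -38.1], [271.2, 199.3], np.float64(15.1289)]
scene basetop [331, 224, 7, 9, 47] mean [ 0.5197 -0.0119  0.0205] minAreaRect [[515.4, -11.9], [42.6, 17.1], np.float64(16.6787)]
scene basetop [293, 234, 45, 10, 333] mean [ 0.5764 -0.0491  0.0188] minAreaRect [[576.7, -47.1], [35.2, 119.8], np.float64(13.2554)]
scene basetop [370, 276, 23, 9, 52] mean [0.6738 0.1541 0.0204] minAreaRect [[671.4, 153.8], [19.1, 54.4], np.float64(9.2204)]
```

Press origin is about (0.622, -0.038), with yaw about 15°. The rails (y = ±65), right post (16, -64) and handle all agree with the given geometry to about 2 mm. The roller is at x ≈ -82. Next: a planning helper and the approach to the handle.

```bash
cat >> h.py <<'E'
O=np.array([.6217,-.0382,0]); RP=R.from_euler('z',15,degrees=True)
def where():
    s=status.get_state(); t=RP.inv().apply(np.array(s["tcp_pos"])-O)*1e3; M=RP.inv()*R.from_quat(s["eef_rot"]); z=M.apply([0,0,1])
    print("t",round(s["clock"],2),"tcp_p",t.round(1),"grasp",(t+6*z).round(1),"tip",(t+25*z).round(1),"axis",z.round(3),"gap",round(s["finger_gap"],4),"F",np.round(s["wrist_force"],1),"gf",round(s["grasp_force"],1))
    return s
def go(p,tilt,ahead):
    "print dr, offset bringing the point `ahead` mm along the tool axis to press point p (mm)"
    s=where(); a=np.radians(tilt); d=np.array([np.sin(a),0,-np.cos(a)]); q=np.array([np.cos(a),0,np.sin(a)])
    Mt=RP*R.from_matrix(np.c_[[0,1,0],q,d]); M=R.from_quat(s["eef_rot"])
    w=O+RP.apply(np.array(p)-ahead*d)/1e3
    print("go",p,"dr",(M.inv()*Mt).as_rotvec().round(3),"offset",(M.inv().apply(w-s["tcp_pos"])*1e3).round(1))
E
python3 -c "
from h import *
go([14,-12,250],0,6);go([14,-12,192],0,6)"
```

```text
t 0.15 tcp_p [-35.7  49.1 255.6] grasp [-35.7  49.1 249.6] tip [-35.7  49.1 230.6] axis [-0.002  0.001 -1.   ] gap 0.0852 F [ 0.2 -0.4  0.7] gf 0.0
go [14, -12, 250] dr [-0.002 -0.    -0.262] offset [-46.2  63.8  -0.5]
t 0.15 tcp_p [-35.7  49.1 255.6] grasp [-35.7  49.1 249.6] tip [-35.7  49.1 230.6] axis [-0.002  0.001 -1.   ] gap 0.0852 F [ 0.2 -0.4  0.7] gf 0.0
go [14, -12, 192] dr [-0.002 -0.    -0.262] offset [-46.2  63.9  57.5]
```

{"api": "step_arm", "payload": {
  "series": [
    {"dr":[0,0,0],"offset":[-10,0,-25],"hand":0},
    {"dr":[0,0,-0.1],"offset":[-25,20,-25],"hand":0.3},
    {"dr":[0,0,-0.2],"offset":[-46,40,-15],"hand":0.3},
    {"dr":[0,0,-0.262],"offset":[-46,64,0],"hand":0.3},
    {"dr":[0,0,-0.262],"offset":[-46,64,0],"hand":0.3}
  ],
  "force": 60
}}

```text
clock: 0.57
tcp_pos: [0.6417, -0.0472, 0.2529]
eef_rot: [0.608, 0.794, -0.0, -0.001]
wrist_force: [0.2, 0.1, -0.7]
finger_gap: 0.0599
grasp_force: 0.0
```

```bash
python3 - <<'E'
from h import *
go([14,-12,192],0,6)
p,d,c,s=cap("wrist"); cv2.imwrite("pics/w1.png",p[:,:,::-1])
E
```

```text
t 0.57 tcp_p [ 17.  -13.9 252.9] grasp [ 17.  -13.9 246.9] tip [ 16.9 -13.9 227.9] axis [-0.001  0.001 -1.   ] gap 0.0599 F [ 0.2  0.1 -0.7] gf 0.0
go [14, -12, 192] dr [-0.001 -0.001  0.001] offset [ 1.9 -2.9 54.9]
```

View pics/w1.png

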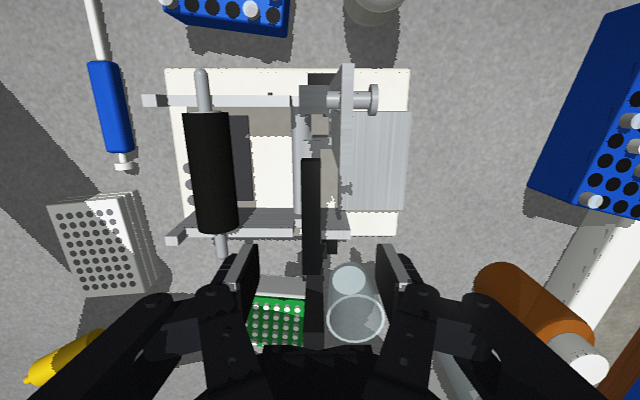

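The view is square to the press. The handle bar (311, 160–275) runs between the open fingers at (240,270) and (392,270), the roller is at (210,170), and nothing blocks the descent.

{"api": "step_arm", "payload": {
  "series": [
    {"dr":[0,0,0],"offset":[2,-3,28],"hand":0.3},
    {"dr":[0,0,0],"offset":[2,-3,54],"hand":0.3},
    {"dr":[0,0,0],"offset":[2,-3,54],"hand":1},
    {"dr":[0,0,0],"offset":[2,-3,54],"hand":1},
    {"dr":[0,0,0],"offset":[2,-3,54],"hand":1}
  ]
}}

```text
clock: 1.03
tcp_pos: [0.6359, -0.0447, 0.2037]
eef_rot: [0.609, 0.793, 0.0, 0.001]
wrist_force: [1.0, 0.4, -0.2]
finger_gap: 0.0244
grasp_force: 0.0
```

{"api": "step_arm", "payload": {
  "series": [
    {"dr":[0,0,0],"offset":[0,0,0],"hand":1},
    {"dr":[0,0,0],"offset":[0,0,0],"hand":1},
    {"dr":[0,0,0],"offset":[0,0,-5],"hand":1},
    {"dr":[0,0,0],"offset":[0,0,-10],"hand":1}
  ]
}}

```text
clock: 1.37
tcp_pos: [0.6366, -0.0448, 0.2131]
eef_rot: [0.609, 0.793, 0.001, 0.001]
wrist_force: [2.9, 0.7, -4.2]
finger_gap: 0.0106
grasp_force: 59.6
```

```bash
python3 -c "
from h import *
where()"
```

```text
t 1.37 tcp_p [ 12.6 -10.2 213.1] grasp [ 12.7 -10.2 207.1] tip [ 12.7 -10.2 188.1] axis [ 0.002 -0.001 -1.   ] gap 0.0106 F [ 2.9  0.7 -4.2] gf 59.6
```

{"api": "step_arm", "payload": {
  "series": [
    {"dr":[0,0,0],"offset":[0,0,-20],"hand":1},
    {"dr":[0,0,0],"offset":[0,0,-40],"hand":1},
    {"dr":[0,0,0],"offset":[0,0,-60],"hand":1},
    {"dr":[0,0,0],"offset":[0,0,-80],"hand":1},
    {"dr":[0,0,0],"offset":[0,0,-90],"hand":1}
  ]
}}

```text
clock: 1.78
tcp_pos: [0.6365, -0.0447, 0.3053]
eef_rot: [0.609, 0.793, 0.001, 0.001]
wrist_force: [3.6, 1.5, -3.6]
finger_gap: 0.0102
grasp_force: 59.7
```

{"api": "step_arm", "payload": {
  "series": [
    {"dr":[0,0,0],"offset":[0,0,-4],"hand":1},
    {"dr":[0,0,0],"offset":[0,0,-7],"hand":1},
    {"dr":[0,0,0],"offset":[0,0,-7],"hand":1}
  ]
}}

```text
clock: 2.03
tcp_pos: [0.6364, -0.0447, 0.3095]
eef_rot: [0.609, 0.793, 0.001, 0.001]
wrist_force: [6.2, 0.9, -3.5]
finger_gap: 0.0103
grasp_force: 59.9
```

```bash
python3 - <<'E'
from h import *
where()
p,d,c,s=cap("scene"); cv2.imwrite("pics/s1.png",cv2.resize(p[120:280,220:420,::-1],(750,600),interpolation=cv2.INTER_CUBIC))
W=cloud(d,c,T_wc("scene",c,s)); P=RP.inv().apply((W.reshape(-1,3)-O))*1e3
m=(P[:,0]>25)&(P[:,0]<50)&(P[:,1]>35)&(P[:,1]<90)&(P[:,2]>150)
q=P[m]; print(len(q),np.nanpercentile(q,[1,5,50,95,99],axis=0).round(1).tolist())
E
```

```text
t 2.03 tcp_p [ 12.5 -10.1 309.5] grasp [ 12.6 -10.1 303.5] tip [ 12.6 -10.1 284.5] axis [ 0.002 -0.    -1.   ] gap 0.0103 F [ 6.2  0.9 -3.5] gf 59.9
985 [[25.6, 35.5, 204.1], [27.5, 37.1, 211.7], [33.3, 51.8, 289.9], [44.5, 78.8, 639.3], [47.9, 80.5, 650.1]]
```

{"api": "step_arm", "payload": {
  "series": [
    {"dr":[0,0,0],"offset":[4,0,0],"hand":1},
    {"dr":[0,0,0],"offset":[9,0,0],"hand":1},
    {"dr":[0,0,0],"offset":[14,0,0],"hand":1},
    {"dr":[0,0,0],"offset":[18,0,0],"hand":1},
    {"dr":[0,0,0],"offset":[18,0,0],"hand":1}
  ]
}}

```text
clock: 2.5
tcp_pos: [0.6317, -0.0271, 0.3083]
eef_rot: [0.609, 0.794, 0.0, 0.0]
wrist_force: [6.2, 2.3, -2.2]
finger_gap: 0.0101
grasp_force: 59.8
```

```bash
python3 -c "
from h import *
where()"
```

```text
t 2.5 tcp_p [ 12.5   8.2 308.3] grasp [ 12.5   8.2 302.3] tip [ 12.6   8.2 283.3] axis [ 0.001 -0.    -1.   ] gap 0.0101 F [ 6.2  2.3 -2.2] gf 59.8
```

Shifted 18.3 mm freely. Lowering about 20 mm onto the stud.

{"api": "step_arm", "payload": {
  "series": [
    {"dr":[0,0,0],"offset":[0,0,6],"hand":1},
    {"dr":[0,0,0],"offset":[0,0,12],"hand":1},
    {"dr":[0,0,0],"offset":[0,0,17],"hand":1},
    {"dr":[0,0,0],"offset":[0,0,19],"hand":1},
    {"dr":[0,0,0],"offset":[0,0,20],"hand":1}
  ]
}}

```text
clock: 2.92
tcp_pos: [0.6318, -0.0272, 0.2918]
eef_rot: [0.609, 0.793, 0.001, 0.001]
wrist_force: [0.1, 1.5, 15.8]
finger_gap: 0.0105
grasp_force: 62.5
```

{"api": "step_arm", "payload": {
  "series": [
    {"dr":[0,0,0],"offset":[0,0,1],"hand":1},
    {"dr":[0,0,0],"offset":[0,0,1],"hand":1}
  ]
}}

```text
clock: 3.08
tcp_pos: [0.6318, -0.0273, 0.2918]
eef_rot: [0.609, 0.793, 0.002, 0.002]
wrist_force: [-0.1, 2.7, 14.6]
finger_gap: 0.0106
grasp_force: 62.3
```

```bash
python3 - <<'E'
from h import *
where()
p,d,c,s=cap("scene"); cv2.imwrite("pics/s2.png",cv2.resize(p[120:280,220:420,::-1],(750,600),interpolation=cv2.INTER_CUBIC))
E
```

```text
t 3.08 tcp_p [ 12.6   7.9 291.8] grasp [ 12.6   7.9 285.8] tip [ 12.7   7.9 266.8] axis [ 0.005 -0.001 -1.   ] gap 0.0106 F [-0.1  2.7 14.6] gf 62.3
```

View pics/s2.png

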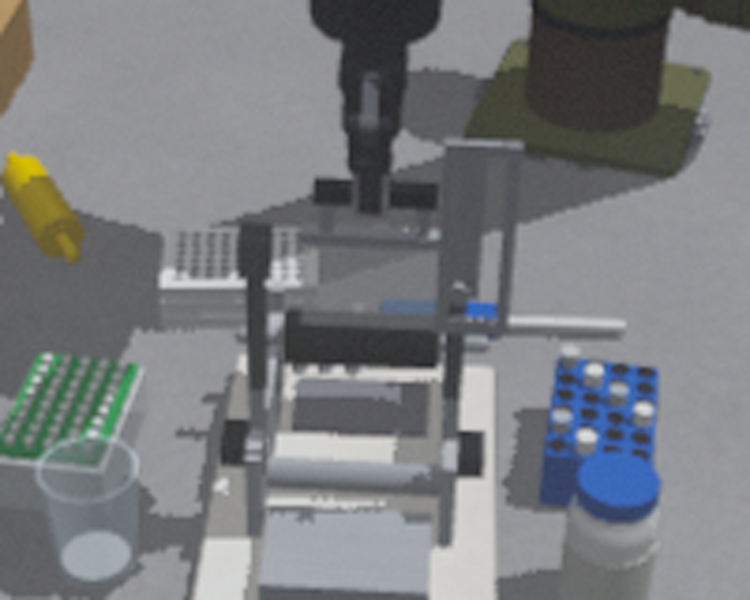

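The bar hangs on the stud at crop (460,290), and the guard and handle (375,190) are raised. Releasing gently.

{"api": "step_arm", "payload": {
  "series": [
    {"dr":[0,0,0],"offset":[0,0,-1],"hand":0.85},
    {"dr":[0,0,0],"offset":[0,0,-1],"hand":0.5},
    {"dr":[0,0,0],"offset":[0,0,-1],"hand":0.4},
    {"dr":[0,0,0],"offset":[0,0,-1],"hand":0.4}
  ]
}}

```text
clock: 3.47
tcp_pos: [0.6295, -0.0278, 0.2879]
eef_rot: [0.609, 0.793, -0.001, -0.002]
wrist_force: [0.0, -0.3, 0.1]
finger_gap: 0.0485
grasp_force: 0.0
```

{"api": "step_arm", "payload": {
  "series": [
    {"dr":[0,0,0],"offset":[0,0,-35],"hand":0.4},
    {"dr":[0,0,0],"offset":[0,-10,-55],"hand":0.4},
    {"dr":[0,0,0],"offset":[0,-50,-55],"hand":1},
    {"dr":[0,0,0],"offset":[0,-90,-55],"hand":1},
    {"dr":[0.1,0,0],"offset":[0,-130,-50],"hand":1}
  ]
}}

```text
clock: 3.88
tcp_pos: [0.5009, -0.0618, 0.3402]
eef_rot: [0.608, 0.792, -0.04, -0.031]
wrist_force: [-1.3, 0.3, -1.7]
finger_gap: 0.0155
grasp_force: 0.0
```

```bash
python3 - <<'E'
from h import *
go([-160,-2,200],30,25)
for n in("scene",):
    p,d,c,s=cap(n); W=cloud(d,c,T_wc(n,c,s)); P=RP.inv().apply(W.reshape(-1,3)-O).reshape(W.shape)*1e3
    m=(p.max(2)<60)&(abs(P[...,0]-14)<25)&(abs(P[...,1]-10)<45)&(P[...,2]>170)&(P[...,2]<310)
    print("handle",m.sum(),P[m].mean(0).round(1),np.percentile(P[m],[5,95],axis=0).round(1).tolist())
E
```

```text
t 3.88 tcp_p [-122.8    8.5  340.2] grasp [-123.4    8.5  334.2] tip [-125.4    8.5  315.3] axis [-0.102 -0.    -0.995] gap 0.0155 F [-1.3  0.3 -1.7] gf 0.0
go [-160, -2, 200] dr [-0.625  0.    -0.001] offset [-10.5 -37.3 123. ]
handle 153 [ 19.4  14.2 279. ] [[14.1, -20.5, 273.5], [22.9, 45.3, 283.3]]
```

Hooked: the handle now sits at z ≈ 279. Now going in behind the roller, leaning back 30°.

{"api": "step_arm", "payload": {
  "series": [
    {"dr":[-0.12,0,0],"offset":[-2,-20,20],"hand":1},
    {"dr":[-0.24,0,0],"offset":[-4,-30,45],"hand":1},
    {"dr":[-0.36,0,0],"offset":[-6,-37,70],"hand":1},
    {"dr":[-0.48,0,0],"offset":[-8,-37,95],"hand":1},
    {"dr":[-0.6,0,0],"offset":[-10,-37,123],"hand":1}
  ]
}}

```text
clock: 4.35
tcp_pos: [0.4583, -0.0796, 0.2272]
eef_rot: [0.591, 0.773, 0.185, 0.137]
wrist_force: [1.3, 1.4, -1.3]
finger_gap: -0.0001
grasp_force: 0.0
```

```bash
python3 - <<'E'
from h import *
go([-145,-2,120],30,25); go([-138,-2,83],30,25); go([-80,-2,83],30,25)
p,d,c,s=cap("wrist"); cv2.imwrite("pics/w2.png",p[:,:,::-1]); W=cloud(d,c,T_wc("wrist",c,s)); P=RP.inv().apply(W.reshape(-1,3)-O).reshape(W.shape)*1e3
m=(p.max(2)<60)&(abs(P[...,0]+70)<60)&(abs(P[...,1])<70)&(P[...,2]>85)&(P[...,2]<118)
print("barrel",m.sum(),P[m].mean(0).round(1),np.percentile(P[m],[1,99],axis=0).round(1).tolist())
E
```

```text
t 4.35 tcp_p [-168.5    2.3  227.2] grasp [-165.9    2.4  221.9] tip [-157.4    2.5  204.9] axis [ 0.447  0.008 -0.894] gap -0.0001 F [ 1.3  1.4 -1.3] gf 0.0
go [-145, -2, 120] dr [-0.06  -0.008  0.002] offset [ -4.9 -28.4  81.4]
t 4.35 tcp_p [-168.5    2.3  227.2] grasp [-165.9    2.4  221.9] tip [-157.4    2.5  204.9] axis [ 0.447  0.008 -0.894] gap -0.0001 F [ 1.3  1.4 -1.3] gf 0.0
go [-138, -2, 83] dr [-0.06  -0.008  0.002] offset [ -5.2 -38.7 117.7]
t 4.35 tcp_p [-168.5    2.3  227.2] grasp [-165.9    2.4  221.9] tip [-157.4    2.5  204.9] axis [ 0.447  0.008 -0.894] gap -0.0001 F [ 1.3  1.4 -1.3] gf 0.0
go [-80, -2, 83] dr [-0.06  -0.008  0.002] offset [ -5.6  13.2 143.6]
barrel 3901 [-91.7   0.  104.9] [[-103.2, -51.7, 87.2], [-69.2, 53.2, 111.9]]
```

View pics/w2.png

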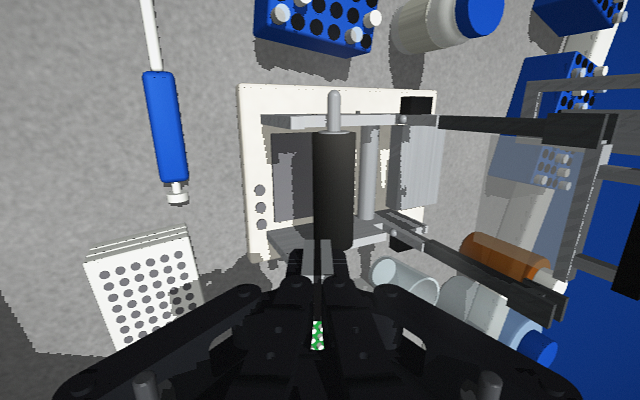

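The wrist view shows the barrel at (333,190), square on the rails, with the shut fingers below at (318,260). The pipette (165,130) and well plates (145,290) are clear of the path. Descending behind the barrel, then pushing.

{"api": "step_arm", "payload": {
  "series": [
    {"dr":[-0.03,0,0],"offset":[-2,-20,35],"hand":1},
    {"dr":[-0.06,0,0],"offset":[-4,-33,70],"hand":1},
    {"dr":[-0.06,0,0],"offset":[-4,-39,100],"hand":1},
    {"dr":[-0.06,0,0],"offset":[-4,-39,118],"hand":1},
    {"dr":[-0.06,0,0],"offset":[-4,-39,118],"hand":1}
  ]
}}

```text
clock: 4.82
tcp_pos: [0.4799, -0.0775, 0.1027]
eef_rot: [0.587, 0.768, 0.207, 0.15]
wrist_force: [0.8, 0.7, 0.2]
finger_gap: -0.0
grasp_force: 0.0
```

```bash
python3 - <<'E'
from h import *
go([-110,0,83],30,25); go([-70,0,83],30,25); go([-30,0,83],30,25)
E
```

```text
t 4.82 tcp_p [-147.1   -1.3  102.7] grasp [-144.1   -1.2   97.5] tip [-134.7   -0.9   81. ] axis [ 0.494  0.015 -0.869] gap -0.0 F [0.8 0.7 0.2] gf 0.0
go [-110, 0, 83] dr [-0.006 -0.015 -0.   ] offset [ 1.1 22.3 10.5]
t 4.82 tcp_p [-147.1   -1.3  102.7] grasp [-144.1   -1.2   97.5] tip [-134.7   -0.9   81. ] axis [ 0.494  0.015 -0.869] gap -0.0 F [0.8 0.7 0.2] gf 0.0
go [-70, 0, 83] dr [-0.006 -0.015 -0.   ] offset [ 0.8 57.1 30.3]
t 4.82 tcp_p [-147.1   -1.3  102.7] grasp [-144.1   -1.2   97.5] tip [-134.7   -0.9   81. ] axis [ 0.494  0.015 -0.869] gap -0.0 F [0.8 0.7 0.2] gf 0.0
go [-30, 0, 83] dr [-0.006 -0.015 -0.   ] offset [ 0.5 91.9 50.1]
```

{"api": "step_arm", "payload": {
  "series": [
    {"dr":[0,0,0],"offset":[1,14,6],"hand":1},
    {"dr":[0,0,0],"offset":[1,24,11.5],"hand":1},
    {"dr":[0,0,0],"offset":[1,33,17],"hand":1},
    {"dr":[0,0,0],"offset":[1,42,22],"hand":1},
    {"dr":[0,0,0],"offset":[1,50,26.5],"hand":1}
  ]
}}

```text
clock: 5.23
tcp_pos: [0.535, -0.0617, 0.1094]
eef_rot: [0.585, 0.769, 0.208, 0.153]
wrist_force: [-2.7, -2.0, 0.6]
finger_gap: -0.0003
grasp_force: 2.1
```

{"api": "step_arm", "payload": {
  "series": [
    {"dr":[0,0,0],"offset":[0,9,5],"hand":1},
    {"dr":[0,0,0],"offset":[0,18,10],"hand":1},
    {"dr":[0,0,0],"offset":[0,26,14.5],"hand":1},
    {"dr":[0,0,0],"offset":[0,34,19],"hand":1},
    {"dr":[0,0,0],"offset":[0,40,22.5],"hand":1}
  ]
}}

```text
clock: 5.65
tcp_pos: [0.5796, -0.0496, 0.1102]
eef_rot: [0.585, 0.769, 0.208, 0.154]
wrist_force: [-4.9, -0.5, 2.8]
finger_gap: -0.0
grasp_force: 3.6
```

```bash
cat >> h.py <<'E'
def roller():
    for n in("wrist","scene","side"):
        p,d,c,s=cap(n); W=cloud(d,c,T_wc(n,c,s)); P=RP.inv().apply(W.reshape(-1,3)-O).reshape(W.shape)*1e3
        m=(p.max(2)<60)&(abs(P[...,0]+40)<75)&(abs(P[...,1])<58)&(P[...,2]>70)&(P[...,2]<118)
        if m.sum()>20: print(n,"barrel",m.sum(),np.percentile(P[m],[2,50,98],axis=0).round(1).tolist())
        for y in(82,-82):
            m=(abs(P[...,0])<100)&(abs(P[...,1]-y)<8)&(P[...,2]>60)&(P[...,2]<102)&(P[...,0]<9)
            if m.sum()>3: print(n,"axle",y,m.sum(),"x",np.percentile(P[m][:,0],[5,50,95]).round(1),"ztop",np.percentile(P[m][:,2],90).round(1))
    return
E
python3 - <<'E'
from h import *
where(); roller()
E
```

```text
t 5.65 tcp_p [-43.7  -0.2 110.2] grasp [-4.07e+01 -1.00e-01  1.05e+02] tip [-31.2   0.1  88.6] axis [ 0.499  0.011 -0.866] gap -0.0 F [-4.9 -0.5  2.8] gf 3.6
wrist barrel 9943 [[-67.4, -14.0, 86.3], [-18.5, 24.3, 106.5], [3.6, 54.8, 116.4]]
wrist axle 82 1229 x [-16.2 -12.    8.7] ztop 98.0
scene barrel 361 [[-6.0, -48.0, 77.4], [16.4, 2.6, 91.8], [21.2, 54.3, 103.7]]
scene axle 82 25 x [-2.3  4.4  7.9] ztop 90.5
scene axle -82 19 x [-2.4  1.4  5.2] ztop 89.2
side barrel 301 [[-36.6, -55.6, 84.1], [-9.6, -16.9, 99.0], [10.5, 28.0, 115.9]]
side axle -82 27 x [-8.1 -3.3  8.3] ztop 87.9
```

```bash
python3 - <<'E'
from h import *
for n in("wrist","scene","side"):
    p,d,c,s=cap(n); W=cloud(d,c,T_wc(n,c,s)); P=RP.inv().apply(W.reshape(-1,3)-O).reshape(W.shape)*1e3
    for y in(82,-82):
        for x in range(-24,12,4):
            m=(abs(P[...,0]-x)<2)&(abs(P[...,1]-y)<7)&(P[...,2]>25)&(P[...,2]<125)
            if m.sum()>1: print(n,y,x,m.sum(),np.percentile(P[m][:,2],[5,50,95]).round(0), np.median(p[m],0))
    cv2.imwrite(f"pics/{n}3.png",p[:,:,::-1])
E
```

```text
wrist 82 -8 338 [83. 87. 90.] [129.  131.5 133. ]
wrist 82 -4 241 [89. 90. 91.] [174. 178. 181.]
wrist 82 0 120 [89. 90. 91.] [165. 169. 172.]
wrist 82 4 3 [87. 88. 88.] [113. 117. 120.]
wrist 82 8 303 [81. 86. 89.] [23. 23. 22.]
scene 82 -4 3 [87. 88. 88.] [168. 170. 175.]
scene 82 0 9 [83. 87. 90.] [144. 149. 155.]
scene 82 4 10 [83. 87. 90.] [124.  128.  134.5]
scene 82 8 3 [84. 85. 87.] [87. 90. 95.]
scene -82 0 8 [85. 86. 88.] [139.  142.5 149. ]
scene -82 4 6 [82. 83. 85.] [ 99.5 102.  107. ]
side -82 -8 7 [80. 84. 85.] [145. 147. 148.]
side -82 -4 6 [80. 85. 88.] [184.  184.5 186.5]
side -82 0 5 [85. 86. 88.] [180. 183. 184.]
side -82 8 11 [74. 81. 87.] [46. 46. 46.]
```

Both axle ends rest on the catches (axle top about 90, x about -2). Retreating, then moving to the left end.

{"api": "step_arm", "payload": {
  "series": [
    {"dr":[0,0,0],"offset":[0,-30,-20],"hand":1},
    {"dr":[0,0,0],"offset":[0,-45,-55],"hand":1},
    {"dr":[0,0,0],"offset":[40,-45,-55],"hand":1},
    {"dr":[0,0,0],"offset":[80,-45,-55],"hand":1},
    {"dr":[0,0,0],"offset":[84,-45,-55],"hand":1}
  ]
}}

```text
clock: 6.37
tcp_pos: [0.4872, 0.0166, 0.1339]
eef_rot: [0.586, 0.769, 0.208, 0.151]
wrist_force: [-0.9, 0.1, -0.3]
finger_gap: -0.0004
grasp_force: 0.0
```

```bash
python3 - <<'E'
from h import *
go([-11,84,100],30,25); go([-10,84,88],30,25); go([-8,84,67],30,25)
E
```

```text
t 6.37 tcp_p [-115.7   87.8  133.9] grasp [-112.7   87.9  128.7] tip [-103.3   88.1  112.2] axis [ 0.496  0.015 -0.868] gap -0.0004 F [-0.9  0.1 -0.3] gf 0.0
go [-11, 84, 100] dr [-0.005 -0.015  0.003] offset [-4.8 74.  56.3]
t 6.37 tcp_p [-115.7   87.8  133.9] grasp [-112.7   87.9  128.7] tip [-103.3   88.1  112.2] axis [ 0.496  0.015 -0.868] gap -0.0004 F [-0.9  0.1 -0.3] gf 0.0
go [-10, 84, 88] dr [-0.005 -0.015  0.003] offset [-5.  68.9 67.2]
t 6.37 tcp_p [-115.7   87.8  133.9] grasp [-112.7   87.9  128.7] tip [-103.3   88.1  112.2] axis [ 0.496  0.015 -0.868] gap -0.0004 F [-0.9  0.1 -0.3] gf 0.0
go [-8, 84, 67] dr [-0.005 -0.015  0.003] offset [-5.2 60.2 86.5]
```

{"api": "step_arm", "payload": {
  "series": [
    {"dr":[0,0,0],"offset":[-3,30,20],"hand":1},
    {"dr":[0,0,0],"offset":[-4,60,42],"hand":1},
    {"dr":[0,0,0],"offset":[-4,74,56],"hand":1},
    {"dr":[0,0,0],"offset":[-4,69,67],"hand":1},
    {"dr":[0,0,0],"offset":[-4,67,71],"hand":1}
  ]
}}

```text
clock: 6.78
tcp_pos: [0.584, 0.0347, 0.1057]
eef_rot: [0.585, 0.769, 0.208, 0.153]
wrist_force: [-2.0, 3.3, 2.7]
finger_gap: 0.0003
grasp_force: 2.1
```

{"api": "step_arm", "payload": {
  "series": [
    {"dr":[0,0,0],"offset":[0,-2,4],"hand":1},
    {"dr":[0,0,0],"offset":[0,-4,8],"hand":1},
    {"dr":[0,0,0],"offset":[0,-5,11],"hand":1},
    {"dr":[0,0,0],"offset":[0,-6,14],"hand":1},
    {"dr":[0,0,0],"offset":[0,-6,14],"hand":1}
  ]
}}

```text
clock: 7.2
tcp_pos: [0.5841, 0.0357, 0.0906]
eef_rot: [0.586, 0.769, 0.208, 0.152]
wrist_force: [-0.3, 5.8, -2.9]
finger_gap: 0.0
grasp_force: 2.5
```

```bash
python3 - <<'E'
from h import *
go([-8,84,67],30,25)
E
```

```text
t 7.2 tcp_p [-17.2  81.1  90.6] grasp [-14.2  81.2  85.4] tip [-4.8 81.4 68.9] axis [ 0.497  0.012 -0.868] gap 0.0 F [-0.3  5.8 -2.9] gf 2.5
go [-8, 84, 67] dr [-0.003 -0.012  0.003] offset [ 2.9 -3.8  0.1]
```

{"api": "step_arm", "payload": {
  "series": [
    {"dr":[0,0,0],"offset":[3,-3,-1],"hand":1},
    {"dr":[0,0,0],"offset":[3,-5,2],"hand":1},
    {"dr":[0,0,0],"offset":[3,-6,5],"hand":1},
    {"dr":[0,0,0],"offset":[3,-7,7],"hand":1},
    {"dr":[0,0,0],"offset":[3,-7,7],"hand":1}
  ]
}}

```text
clock: 7.62
tcp_pos: [0.582, 0.0365, 0.0861]
eef_rot: [0.585, 0.767, 0.209, 0.157]
wrist_force: [-19.6, -1.7, 38.7]
finger_gap: -0.0002
grasp_force: 21.9
```

```bash
python3 - <<'E'
from h import *
where()
for n in("wrist","scene","side"):
    p,d,c,s=cap(n); W=cloud(d,c,T_wc(n,c,s)); P=RP.inv().apply(W.reshape(-1,3)-O).reshape(W.shape)*1e3
    for y in(82,-82):
        for x in range(-8,9,4):
            m=(abs(P[...,0]-x)<2)&(abs(P[...,1]-y)<7)&(P[...,2]>25)&(P[...,2]<125)
            if m.sum()>1: print(n,y,x,m.sum(),np.percentile(P[m][:,2],[5,50,95]).round(0), np.median(p[m],0))
E
```

```text
t 7.62 tcp_p [-19.   82.4  86.1] grasp [-16.   82.5  80.9] tip [-6.4 82.6 64.5] axis [ 0.505  0.007 -0.863] gap -0.0002 F [-19.6  -1.7  38.7] gf 21.9
wrist 82 -8 60 [83. 90. 99.] [30. 31. 32.]
wrist 82 -4 37 [77. 83. 89.] [36. 35. 37.]
wrist 82 0 27 [68. 69. 82.] [133. 136. 137.]
wrist 82 4 37 [67. 68. 69.] [164. 168. 171.]
wrist 82 8 556 [73. 82. 89.] [40.  39.5 38. ]
scene 82 -8 23 [ 82.  95. 120.] [56. 58. 62.]
scene 82 -4 28 [ 79.  94. 123.] [54. 56. 60.]
scene 82 0 14 [ 80.  85. 124.] [57.5 58.5 64. ]
scene 82 8 4 [85. 85. 85.] [56.5 57.  62.5]
scene -82 0 6 [80. 81. 83.] [133.  136.5 143.5]
side 82 8 7 [70. 78. 88.] [94. 91. 93.]
side -82 -8 5 [72. 77. 78.] [134. 134. 137.]
side -82 -4 8 [76. 79. 82.] [189.  190.5 192. ]
side -82 0 3 [78. 79. 79.] [173. 175. 177.]
side -82 8 8 [73. 77. 84.] [39.5 38.  39.5]
```

Left end is home (38 N solid, axle top about 70). Now to the right end.

{"api": "step_arm", "payload": {
  "series": [
    {"dr":[0,0,0],"offset":[2,5,-30],"hand":1},
    {"dr":[0,0,0],"offset":[2,-30,-65],"hand":1},
    {"dr":[0,0,0],"offset":[-30,-35,-70],"hand":1},
    {"dr":[0,0,0],"offset":[-70,-35,-70],"hand":1},
    {"dr":[0,0,0],"offset":[-110,-35,-70],"hand":1}
  ]
}}

```text
clock: 8.18
tcp_pos: [0.5472, -0.0878, 0.1255]
eef_rot: [0.585, 0.768, 0.207, 0.155]
wrist_force: [1.3, 0.6, 0.2]
finger_gap: 0.0
grasp_force: 0.0
```

{"api": "step_arm", "payload": {
  "series": [
    {"dr":[0,0,0],"offset":[-40,0,0],"hand":1},
    {"dr":[0,0,0],"offset":[-58,0,0],"hand":1},
    {"dr":[0,0,0],"offset":[-58,0,0],"hand":1}
  ]
}}

```text
clock: 8.43
tcp_pos: [0.5671, -0.1496, 0.1253]
eef_rot: [0.587, 0.766, 0.206, 0.158]
wrist_force: [0.8, -0.9, -0.2]
finger_gap: 0.0003
grasp_force: 0.0
```

```bash
python3 - <<'E'
from h import *
go([-10,-84,92],30,25); go([-8,-84,67],30,25); go([-8,-84,60],30,25)
E
```

```text
t 8.43 tcp_p [-81.6 -93.5 125.3] grasp [-78.6 -93.5 120.2] tip [-69.  -93.5 103.7] axis [ 0.502  0.    -0.865] gap 0.0003 F [ 0.8 -0.9 -0.2] gf 0.0
go [-10, -84, 92] dr [ 0.003 -0.     0.001] offset [ 9.4 45.2 39.8]
t 8.43 tcp_p [-81.6 -93.5 125.3] grasp [-78.6 -93.5 120.2] tip [-69.  -93.5 103.7] axis [ 0.502  0.    -0.865] gap 0.0003 F [ 0.8 -0.9 -0.2] gf 0.0
go [-8, -84, 67] dr [ 0.003 -0.     0.001] offset [ 9.5 34.4 62.4]
t 8.43 tcp_p [-81.6 -93.5 125.3] grasp [-78.6 -93.5 120.2] tip [-69.  -93.5 103.7] axis [ 0.502  0.    -0.865] gap 0.0003 F [ 0.8 -0.9 -0.2] gf 0.0
go [-8, -84, 60] dr [ 0.003 -0.     0.001] offset [ 9.5 30.9 68.5]
```

{"api": "step_arm", "payload": {
  "series": [
    {"dr":[0,0,0],"offset":[5,28,15],"hand":1},
    {"dr":[0,0,0],"offset":[9,45,38],"hand":1},
    {"dr":[0,0,0],"offset":[9,42,46],"hand":1},
    {"dr":[0,0,0],"offset":[9,38,54],"hand":1},
    {"dr":[0,0,0],"offset":[9,35,61],"hand":1}
  ]
}}

```text
clock: 8.85
tcp_pos: [0.6236, -0.1211, 0.0908]
eef_rot: [0.586, 0.767, 0.206, 0.16]
wrist_force: [-0.5, -8.6, 8.6]
finger_gap: 0.0003
grasp_force: 5.8
```

{"api": "step_arm", "payload": {
  "series": [
    {"dr":[0,0,0],"offset":[0,-2,3],"hand":1},
    {"dr":[0,0,0],"offset":[0,-3,6],"hand":1},
    {"dr":[0,0,0],"offset":[0,-4,9],"hand":1},
    {"dr":[0,0,0],"offset":[0,-4,9],"hand":1}
  ]
}}

```text
clock: 9.18
tcp_pos: [0.6266, -0.1213, 0.0886]
eef_rot: [0.585, 0.766, 0.209, 0.164]
wrist_force: [-16.9, -6.3, 47.9]
finger_gap: -0.0001
grasp_force: 25.4
```

```bash
python3 - <<'E'
from h import *
where()
for n in("wrist","scene","side"):
    p,d,c,s=cap(n); W=cloud(d,c,T_wc(n,c,s)); P=RP.inv().apply(W.reshape(-1,3)-O).reshape(W.shape)*1e3
    for y in(82,-82):
        for x in range(-8,9,4):
            m=(abs(P[...,0]-x)<2)&(abs(P[...,1]-y)<7)&(P[...,2]>25)&(P[...,2]<125)
            if m.sum()>1: print(n,y,x,m.sum(),np.percentile(P[m][:,2],[5,50,95]).round(0), np.median(p[m],0))
E
```

```text
t 9.18 tcp_p [-16.8 -81.6  88.6] grasp [-13.8 -81.6  83.4] tip [ -4.  -81.7  67.1] axis [ 0.513 -0.004 -0.858] gap -0.0001 F [-16.9  -6.3  47.9] gf 25.4
wrist -82 -8 71 [ 90.  98. 117.] [22. 23. 25.]
wrist -82 -4 58 [82. 88. 95.] [25. 26. 28.]
wrist -82 0 42 [78. 84. 89.] [26. 26. 28.]
wrist -82 4 2 [80. 82. 83.] [25.  26.5 28. ]
wrist -82 8 417 [75. 83. 89.] [25. 25. 25.]
scene 82 0 4 [80. 80. 82.] [136. 139. 145.]
scene 82 4 2 [82. 83. 84.] [138. 141. 148.]
scene 82 8 2 [85. 85. 85.] [68.5 70.5 74. ]
scene -82 -8 19 [ 90.  97. 108.] [56. 58. 60.]
scene -82 -4 20 [ 81. 104. 123.] [55.5 57.  60.5]
scene -82 0 23 [ 77.  87. 123.] [59. 62. 65.]
scene -82 4 6 [75. 83. 96.] [57.5 59.  62.5]
scene -82 8 3 [85. 85. 85.] [58. 59. 60.]
side 82 8 5 [74. 82. 87.] [71. 70. 62.]
side -82 -8 2 [125. 125. 125.] [38.5 40.  44.5]
side -82 -4 2 [78. 85. 91.] [52.  55.5 55.5]
side -82 0 2 [72. 77. 83.] [76.  77.  77.5]
side -82 4 3 [65. 74. 82.] [77. 77. 78.]
side -82 8 9 [73. 77. 86.] [31. 33. 34.]
```

{"api": "step_arm", "payload": {
  "series": [
    {"dr":[0,0,0],"offset":[-3,5,-25],"hand":1},
    {"dr":[0,0,0],"offset":[-3,-25,-60],"hand":1},
    {"dr":[0,0,0],"offset":[30,-55,-90],"hand":1},
    {"dr":[0,0,0],"offset":[70,-65,-100],"hand":1},
    {"dr":[0,0,0],"offset":[80,-65,-100],"hand":1}
  ]
}}

```text
clock: 9.75
tcp_pos: [0.492, -0.0664, 0.1335]
eef_rot: [0.586, 0.768, 0.207, 0.152]
wrist_force: [-1.7, 0.8, 0.5]
finger_gap: 0.0003
grasp_force: 0.0
```

```bash
python3 - <<'E'
from h import *
where()
for n in("wrist","scene","side"):
    p,d,c,s=cap(n); W=cloud(d,c,T_wc(n,c,s)); P=RP.inv().apply(W.reshape(-1,3)-O).reshape(W.shape)*1e3
    for y in(82,-82):
        for x in range(-8,9,4):
            m=(abs(P[...,0]-x)<2)&(abs(P[...,1]-y)<7)&(P[...,2]>25)&(P[...,2]<125)
            if m.sum()>1: print(n,y,x,m.sum(),np.percentile(P[m][:,2],[5,50,95]).round(0), np.median(p[m],0))
    for y in (-40,0,40):
        m=(abs(P[...,0])<15)&(abs(P[...,1]-y)<12)&(P[...,2]>60)&(P[...,2]<120)&(p.max(2)<60)
        if m.sum()>1: print(n,"barrel",y,m.sum(),"ztop",np.percentile(P[m][:,2],[50,90,98]).round(0))
    if n=="wrist": a=p
    if n=="scene": b=p[185:265,260:380]
    if n=="side": e=p[185:265,270:390]
r=lambda i:cv2.resize(i,(400,267),interpolation=cv2.INTER_CUBIC)
cv2.imwrite("pics/m4.png",np.vstack([np.hstack([r(b),r(e)]),cv2.resize(a[20:340],(800,333*1))])[:,:,::-1])
E
```

```text
t 9.75 tcp_p [-132.5    6.4  133.5] grasp [-129.6    6.4  128.3] tip [-120.1    6.6  111.8] axis [ 0.497  0.011 -0.868] gap 0.0003 F [-1.7  0.8  0.5] gf 0.0
wrist 82 -8 165 [63. 67. 70.] [119. 123. 125.]
wrist 82 -4 99 [69. 71. 72.] [176. 180. 183.]
wrist 82 0 38 [70. 71. 71.] [172.  175.5 178. ]
wrist 82 8 347 [74. 81. 88.] [13. 13. 13.]
wrist -82 8 159 [73. 81. 88.] [14. 14. 14.]
wrist barrel -40 575 ztop [84. 85. 86.]
wrist barrel 0 630 ztop [84. 85. 86.]
wrist barrel 40 735 ztop [84. 85. 86.]
scene barrel -40 7 ztop [83. 85. 86.]
scene barrel 0 11 ztop [80. 84. 84.]
scene barrel 40 28 ztop [79. 83. 83.]
side 82 -4 2 [68. 69. 69.] [218.  219.  219.5]
side 82 0 3 [66. 68. 69.] [199. 199. 200.]
side 82 8 8 [72. 80. 87.] [80.5 81.5 79.5]
side -82 -8 2 [67. 68. 68.] [146.  147.5 149. ]
side -82 -4 9 [62. 67. 69.] [168. 172. 174.]
side -82 0 5 [69. 71. 72.] [202. 203. 205.]
side -82 4 3 [65. 68. 68.] [163. 165. 167.]
side -82 8 10 [73. 80. 85.] [33.5 32.5 34. ]
side barrel -40 63 ztop [81. 84. 85.]
side barrel 0 58 ztop [81. 84. 85.]
side barrel 40 54 ztop [81. 84. 85.]
```

View pics/m4.png

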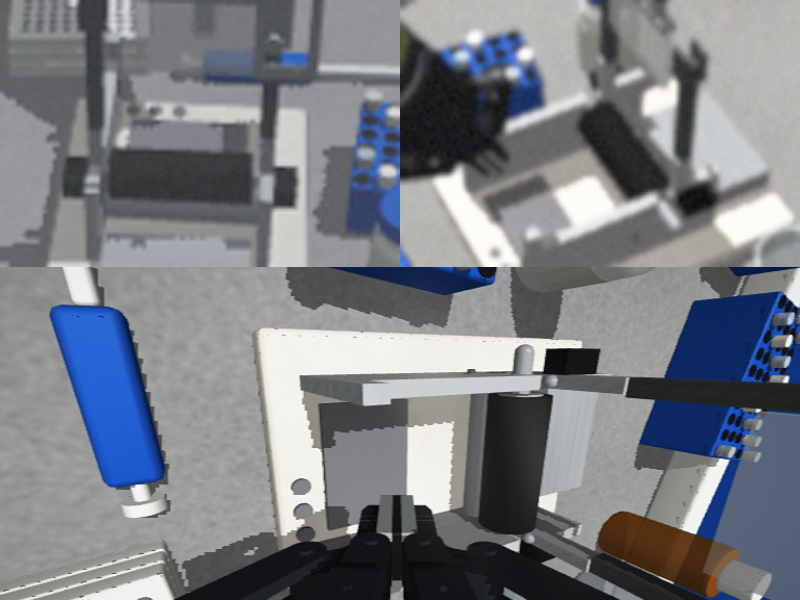

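The roller is level and home: barrel top is 85 along its length, axle tops 71. The image shows it at (515,460) behind the dropouts, with the guard still hooked. Now going back up to the handle.

```bash
python3 - <<'E'
from h import *
go([-115,6,335],0,6)
E
```

```text
t 9.9 tcp_p [-129.9    5.2  133.7] grasp [-127.     5.3  128.5] tip [-117.5    5.5  112. ] axis [ 0.498  0.01  -0.867] gap -0.0003 F [ 0.6 -1.3  0.2] gf 0.0
go [-115, 6, 335] dr [ 0.522 -0.009  0.007] offset [   2.1  116.3 -172.3]
```

{"api": "step_arm", "payload": {
  "series": [
    {"dr":[0.1,0,0],"offset":[0,20,-36],"hand":1},
    {"dr":[0.21,0,0],"offset":[0,39,-68],"hand":1},
    {"dr":[0.31,0,0],"offset":[0,58,-102],"hand":0.7},
    {"dr":[0.42,0,0],"offset":[1,78,-135],"hand":0.4},
    {"dr":[0.522,0,0],"offset":[2,98,-168],"hand":0.4}
  ]
}}

```text
clock: 10.32
tcp_pos: [0.5006, -0.0636, 0.2608]
eef_rot: [0.599, 0.796, 0.075, 0.044]
wrist_force: [2.1, 1.0, -0.3]
finger_gap: 0.0359
grasp_force: 0.0
```

{"api": "step_arm", "payload": {
  "series": [
    {"dr":[0,0,0],"offset":[0,0,-20],"hand":0.4},
    {"dr":[0,0,0],"offset":[0,0,-20],"hand":0.4}
  ]
}}

```text
clock: 10.48
tcp_pos: [0.5033, -0.0646, 0.2847]
eef_rot: [0.597, 0.797, 0.08, 0.05]
wrist_force: [0.5, -0.3, -1.3]
finger_gap: 0.0514
grasp_force: 0.0
```

```bash
python3 - <<'E'
from h import *
go([13,8,340],0,6)
go([13,8,286],0,6)
E
```

```text
t 10.48 tcp_p [-121.2    5.1  284.7] grasp [-120.     5.2  278.9] tip [-116.5    5.6  260.2] axis [ 0.187  0.02  -0.982] gap 0.0514 F [ 0.5 -0.3 -1.3] gf 0.0
go [13, 8, 340] dr [ 0.188 -0.018  0.024] offset [  0.4 143.3 -35.1]
t 10.48 tcp_p [-121.2    5.1  284.7] grasp [-120.     5.2  278.9] tip [-116.5    5.6  260.2] axis [ 0.187  0.02  -0.982] gap 0.0514 F [ 0.5 -0.3 -1.3] gf 0.0
go [13, 8, 286] dr [ 0.188 -0.018  0.024] offset [ -0.4 133.2  18. ]
```

{"api": "step_arm", "payload": {
  "series": [
    {"dr":[0.1,-0.01,0.01],"offset":[0,8,-40],"hand":0.4},
    {"dr":[0.188,-0.018,0.024],"offset":[0,40,-58],"hand":0.4},
    {"dr":[0.188,-0.018,0.024],"offset":[0,75,-52],"hand":0.4},
    {"dr":[0.188,-0.018,0.024],"offset":[0,110,-46],"hand":0.4},
    {"dr":[0.188,-0.018,0.024],"offset":[0,143,-40],"hand":0.4}
  ]
}}

```text
clock: 10.9
tcp_pos: [0.6289, -0.0267, 0.3424]
eef_rot: [0.609, 0.793, -0.002, -0.006]
wrist_force: [0.5, -0.5, -0.2]
finger_gap: 0.0516
grasp_force: 0.0
```

```bash
python3 - <<'E'
from h import *
go([13,8,286],0,6)
E
```

```text
t 10.9 tcp_p [  9.9   9.2 342.4] grasp [  9.9   9.3 336.4] tip [  9.7   9.4 317.4] axis [-0.01   0.008 -1.   ] gap 0.0516 F [ 0.5 -0.5 -0.2] gf 0.0
go [13, 8, 286] dr [-0.01  -0.008 -0.001] offset [-1.6  3.6 50.3]
```

{"api": "step_arm", "payload": {
  "series": [
    {"dr":[-0.01,-0.008,0],"offset":[-2,2,0],"hand":0.4},
    {"dr":[-0.01,-0.008,0],"offset":[-2,2,0],"hand":0.4}
  ]
}}

```text
clock: 11.07
tcp_pos: [0.6305, -0.0285, 0.3403]
eef_rot: [0.609, 0.793, -0.001, -0.001]
wrist_force: [-0.8, -0.3, -0.9]
finger_gap: 0.051
grasp_force: 0.0
```

```bash
python3 - <<'E'
from h import *
go([13,8,286],0,6)
E
```

```text
t 11.07 tcp_p [ 11.    7.1 340.3] grasp [ 11.    7.1 334.3] tip [ 10.9   7.1 315.3] axis [-0.003  0.    -1.   ] gap 0.051 F [-0.8 -0.3 -0.9] gf 0.0
go [13, 8, 286] dr [-0.003 -0.    -0.   ] offset [ 0.9  2.2 48.3]
```

{"api": "step_arm", "payload": {
  "series": [
    {"dr":[0,0,0],"offset":[1,2,25],"hand":0.4},
    {"dr":[0,0,0],"offset":[1,2,48],"hand":0.4},
    {"dr":[0,0,0],"offset":[1,2,48],"hand":0.7},
    {"dr":[0,0,0],"offset":[1,2,48],"hand":1},
    {"dr":[0,0,0],"offset":[1,2,48],"hand":1}
  ]
}}

```text
clock: 11.48
tcp_pos: [0.6301, -0.0279, 0.2959]
eef_rot: [0.61, 0.793, -0.0, 0.0]
wrist_force: [4.0, 1.2, -2.3]
finger_gap: 0.0154
grasp_force: 2.4
```

{"api": "step_arm", "payload": {
  "series": [
    {"dr":[0,0,0],"offset":[0,0,0],"hand":1},
    {"dr":[0,0,0],"offset":[0,0,0],"hand":1},
    {"dr":[0,0,0],"offset":[0,0,0],"hand":1}
  ]
}}

```text
clock: 11.73
tcp_pos: [0.6318, -0.0275, 0.2964]
eef_rot: [0.61, 0.793, 0.001, 0.002]
wrist_force: [5.3, 0.3, -3.4]
finger_gap: 0.0105
grasp_force: 62.1
```

```bash
python3 - <<'E'
from h import *
where()
E
```

```text
t 11.73 tcp_p [ 12.5   7.8 296.4] grasp [ 12.5   7.7 290.4] tip [ 12.6   7.7 271.4] axis [ 0.003 -0.002 -1.   ] gap 0.0105 F [ 5.3  0.3 -3.4] gf 62.1
```

{"api": "step_arm", "payload": {
  "series": [
    {"dr":[0,0,0],"offset":[0,0,-6],"hand":1},
    {"dr":[0,0,0],"offset":[0,0,-12],"hand":1},
    {"dr":[0,0,0],"offset":[0,0,-17],"hand":1},
    {"dr":[0,0,0],"offset":[0,0,-19],"hand":1},
    {"dr":[0,0,0],"offset":[0,0,-19],"hand":1}
  ]
}}

```text
clock: 12.15
tcp_pos: [0.6316, -0.0273, 0.3154]
eef_rot: [0.609, 0.793, 0.001, 0.001]
wrist_force: [6.1, 1.3, -2.7]
finger_gap: 0.0101
grasp_force: 62.0
```

```bash
python3 - <<'E'
from h import *
where()
E
```

```text
t 12.15 tcp_p [ 12.4   7.9 315.4] grasp [ 12.4   7.9 309.4] tip [ 12.5   7.9 290.4] axis [ 0.002 -0.002 -1.   ] gap 0.0101 F [ 6.1  1.3 -2.7] gf 62.0
```

{"api": "step_arm", "payload": {
  "series": [
    {"dr":[0,0,0],"offset":[-4,0,0],"hand":1},
    {"dr":[0,0,0],"offset":[-9,0,0],"hand":1},
    {"dr":[0,0,0],"offset":[-14,0,0],"hand":1},
    {"dr":[0,0,0],"offset":[-18,0,0],"hand":1},
    {"dr":[0,0,0],"offset":[-18,0,0],"hand":1}
  ]
}}

```text
clock: 12.57
tcp_pos: [0.6364, -0.0451, 0.3146]
eef_rot: [0.61, 0.793, 0.0, 0.001]
wrist_force: [5.8, 0.8, -4.9]
finger_gap: 0.0102
grasp_force: 62.0
```

```bash
python3 - <<'E'
from h import *
where()
E
```

```text
t 12.57 tcp_p [ 12.5 -10.5 314.6] grasp [ 12.5 -10.5 308.6] tip [ 12.5 -10.5 289.6] axis [ 0.002 -0.001 -1.   ] gap 0.0102 F [ 5.8  0.8 -4.9] gf 62.0
```

{"api": "step_arm", "payload": {
  "series": [
    {"dr":[0,0,0],"offset":[0,0,8],"hand":1},
    {"dr":[0,0,0],"offset":[0,0,18],"hand":1},
    {"dr":[0,0,0],"offset":[0,0,28],"hand":1},
    {"dr":[0,0,0],"offset":[0,0,38],"hand":1}
  ]
}}

```text
clock: 12.9
tcp_pos: [0.6363, -0.0448, 0.2756]
eef_rot: [0.609, 0.793, 0.0, 0.001]
wrist_force: [6.4, 0.7, -2.6]
finger_gap: 0.0101
grasp_force: 62.1
```

```bash
python3 - <<'E'
from h import *
where()
E
```

```text
t 12.9 tcp_p [ 12.4 -10.2 275.6] grasp [ 12.4 -10.2 269.6] tip [ 12.4 -10.2 250.6] axis [ 0.002 -0.002 -1.   ] gap 0.0101 F [ 6.4  0.7 -2.6] gf 62.1
```

Passing freely down the long slot.

{"api": "step_arm", "payload": {
  "series": [
    {"dr":[0,0,0],"offset":[0,0,12],"hand":1},
    {"dr":[0,0,0],"offset":[0,0,24],"hand":1},
    {"dr":[0,0,0],"offset":[0,0,36],"hand":1},
    {"dr":[0,0,0],"offset":[0,0,48],"hand":1},
    {"dr":[0,0,0],"offset":[0,0,56],"hand":1}
  ]
}}

```text
clock: 13.32
tcp_pos: [0.6363, -0.0447, 0.2188]
eef_rot: [0.609, 0.793, 0.0, 0.001]
wrist_force: [7.3, 1.5, -3.7]
finger_gap: 0.0103
grasp_force: 62.1
```

{"api": "step_arm", "payload": {
  "series": [
    {"dr":[0,0,0],"offset":[0,0,4],"hand":1},
    {"dr":[0,0,0],"offset":[0,0,8],"hand":1},
    {"dr":[0,0,0],"offset":[0,0,11],"hand":1},
    {"dr":[0,0,0],"offset":[0,0,13],"hand":1},
    {"dr":[0,0,0],"offset":[0,0,14],"hand":1}
  ]
}}

```text
clock: 13.73
tcp_pos: [0.6366, -0.0449, 0.2083]
eef_rot: [0.609, 0.793, 0.001, 0.002]
wrist_force: [2.2, 1.7, 12.9]
finger_gap: 0.0106
grasp_force: 64.1
```

```bash
python3 - <<'E'
from h import *
where()
E
```

```text
t 13.73 tcp_p [ 12.6 -10.3 208.3] grasp [ 12.7 -10.4 202.3] tip [ 12.7 -10.4 183.3] axis [ 0.003 -0.002 -1.   ] gap 0.0106 F [ 2.2  1.7 12.9] gf 64.1
```

It is on the bottom stop (13 N up, 107 mm of travel). Releasing and retreating upwards.

{"api": "step_arm", "payload": {
  "series": [
    {"dr":[0,0,0],"offset":[0,0,-2],"hand":0.85},
    {"dr":[0,0,0],"offset":[0,0,-2],"hand":0.5},
    {"dr":[0,0,0],"offset":[0,0,-2],"hand":0.3},
    {"dr":[0,0,0],"offset":[0,0,-2],"hand":0.3}
  ]
}}

```text
clock: 14.07
tcp_pos: [0.6332, -0.045, 0.2073]
eef_rot: [0.61, 0.793, -0.002, -0.002]
wrist_force: [0.2, -0.5, 1.1]
finger_gap: 0.0486
grasp_force: 0.0
```

{"api": "step_arm", "payload": {
  "series": [
    {"dr":[0,0,0],"offset":[0,0,-30],"hand":0.3},
    {"dr":[0,0,0],"offset":[0,0,-65],"hand":0.3},
    {"dr":[0,0,0],"offset":[0,-30,-90],"hand":0.3},
    {"dr":[0,0,0],"offset":[0,-60,-100],"hand":0.3},
    {"dr":[0,0,0],"offset":[0,-60,-100],"hand":0.3}
  ]
}}

```text
clock: 14.48
tcp_pos: [0.5728, -0.0613, 0.3113]
eef_rot: [0.61, 0.792, -0.002, 0.0]
wrist_force: [-0.7, -0.1, -0.2]
finger_gap: 0.0596
grasp_force: 0.0
```

```bash
python3 - <<'E'
from h import *
where()
for n in("wrist","scene","side"):
    p,d,c,s=cap(n); W=cloud(d,c,T_wc(n,c,s)); P=RP.inv().apply(W.reshape(-1,3)-O).reshape(W.shape)*1e3
    m=(p.max(2)<60)&(abs(P[...,0]-14)<12)&(abs(P[...,1]+8)<50)&(P[...,2]>165)&(P[...,2]<230)
    if m.sum()>5: print(n,"handle",m.sum(),np.percentile(P[m],[2,50,98],axis=0).round(0).tolist())
    m=(abs(P[...,0])<18)&(abs(P[...,1])<45)&(P[...,2]>60)&(P[...,2]<115)&(p.max(2)<60)
    if m.sum()>5: print(n,"barrel ztop",np.percentile(P[m][:,2],[50,95]).round(0))
    if n=="side": cv2.imwrite("pics/e.png",cv2.resize(p[160:290,240:420,::-1],(800,578),interpolation=cv2.INTER_CUBIC))
E
```

```text
t 14.48 tcp_p [-53.2  -9.7 311.3] grasp [-53.3  -9.7 305.3] tip [-53.3  -9.7 286.3] axis [-0.002 -0.002 -1.   ] gap 0.0596 F [-0.7 -0.1 -0.2] gf 0.0
wrist handle 1651 [[7.0, -58.0, 185.0], [12.0, -6.0, 196.0], [19.0, 30.0, 198.0]]
wrist barrel ztop [83. 86.]
scene handle 99 [[17.0, -42.0, 185.0], [20.0, -4.0, 191.0], [23.0, 30.0, 197.0]]
scene barrel ztop [76. 80.]
side handle 107 [[7.0, -48.0, 183.0], [10.0, -9.0, 193.0], [18.0, 29.0, 197.0]]
side barrel ztop [80. 85.]
```

View pics/e.png

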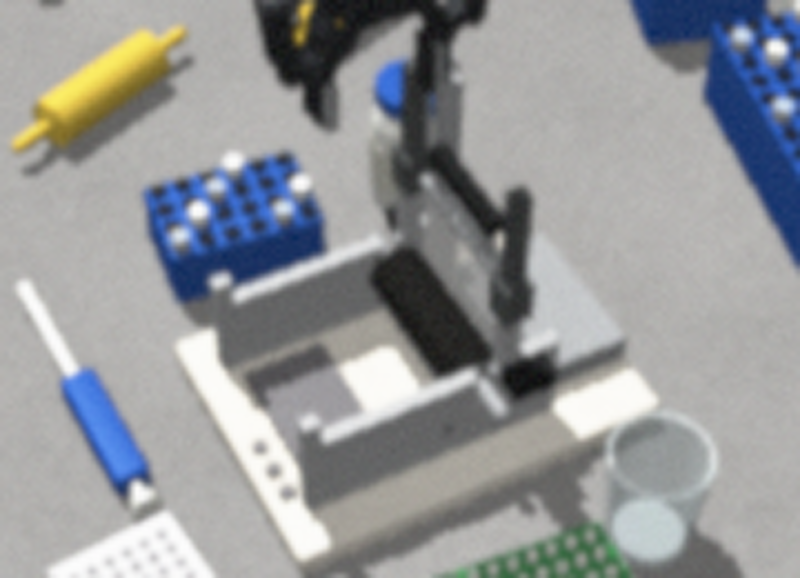

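The roller is seated at crop (430,315). The guard is fully down, with its handle at (467,190), z ≈ 191 and y ≈ -8. The bystanders are in place and the gripper is clear, so I'm handing in.

```bash
python3 -c "
from bench import hand_in
print(hand_in())"
```

```text
the job is handed in; nothing more can be done
None
```

The job is handed in: the final images show the roller fully home in both dropouts and the guard unhooked and lowered all the way; the hand-in gave no verdict.

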